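# Show a clamped housing's four sides to the scanner, then unclamp it and tray it

## Task

Turn the turntable anticlockwise (seen from above; the upright pegs are there to push it by) so that the clamped aluminium housing shows its four sides squarely to the scanner one after another, the socket side first, resting about half a second at each. Then slide the vise jaw fully open, lift the housing out and set it down upright in the free half of the shallow tray, beside the finished housing. Do not disturb the other things on the desk.

Things in the scene. Friction and masses are not known exactly. Their poses are not given: they have to be found in the camera images.
- stand: Fixed grey round base of the turntable, diameter 170 mm, 30 mm high. Origin on the turntable's vertical axis, at desk level; z up. Its yaw is the turntable's direction at joint rotor = 0.
- rotor (a joint): Turntable angle, rad: 0 at the start, grows anticlockwise seen from above, stops at 0 and 6.2; stays where left (0.2 N m). Dark disc, diameter 160 mm, top 45 mm above the desk. Its x axis is the stand's, turned by this angle. Fixed jaw on its +x side (69 mm above desk, reaching 48 mm from the axis), sliding jaw on -x. Four drive pegs: see rotor_peg.
- rotor_peg (a point): Top centre, 95 mm above the desk, of one of four upright round steel pegs (diameter 12 mm, free from 46 to 95 mm above the desk). They stand on the turntable 110 mm from its axis, at 45 (this one), 135, 225 and 315 degrees from its x axis.
- jaw (a joint): Sliding vise jaw, m: 0 clamped, 0.022 fully open; slides outwards along the turntable's -x and stays where left (about 3 N). Jaw 44 mm wide, top 69 mm above the desk; its toe hooks 5 mm over the housing's foot, so the housing cannot be lifted until the jaw is open.
- jaw_post (a point): Top centre of the jaw's upright round post, diameter 12 mm, free from 57 to 105 mm above the desk, 80 mm from the turntable's axis when clamped. The jaw's back is 32 mm nearer the axis than the post's centre. Pinch or hook it from above.
- housing: Loose aluminium housing, 0.3 kg: body 44 x 44 mm, 75 mm high in all, foot 56 (x) x 44 (y) x 8 mm. Origin: centre of its underside, 45 mm above the desk when clamped, axes along the turntable's; rails 5 mm high along its y sides. Sides in order of showing: -y round socket, -x three slots, +y dark plate, +x two dots. Grip it across y, upper 45 mm.
- housing_socket (a point): Centre of the round socket on the housing's -y side, 26 mm above its underside.
- scanner: Fixed scanner on a bracket. Origin on the turntable's axis at desk level; its x axis points outwards from there to the scanner head (box 55 x 60 x 60 mm, 152 to 208 mm out, 68 to 128 mm above the desk, lens towards the turntable). A side is shown squarely when it faces along this x axis.
- scanner_lens (a point): Centre of the scanner's lens.
- tray: Fixed shallow black tray, 166 x 106 mm outside, 30 mm high, walls and floor 3 mm. Origin at the centre of its underside, x along its length. The finished housing stands in its +x half; the -x half is free.
- finished: Bystander: loose finished housing, same as the other, standing in the tray; origin at the centre of its underside.
- bin: Fixed deep orange bin 120 x 110 mm, 85 mm high, an obstacle; origin at the centre of its underside.
- cup: Bystander: loose paper cup, diameter 72 mm, 85 mm high; origin at the centre of its underside.
- tape: Bystander: loose roll of tape lying flat, diameter 86 mm, 24 mm high; origin at the centre of its underside.

How it is judged:
By the outcome, as a careful person would: the job done as asked, in the order asked, and still so for the second after the job is handed in, with the robot touching nothing.
It also fails if it takes over 69 s, if anything falls off the work surface, if the arm or the gripper's body presses on something with over 40 N, if the wrist force passes 120 N, or if a joint passes its speed limit or range.

## Robot

A 6-joint arm with a two-finger parallel gripper is mounted at the origin on the work surface. World frame = base frame: x ahead of the robot, y to its left, z up, the work surface at z = 0. Lengths are in m, angles in rad, forces in N, time in s.
With the tool pointing down it reaches from about 0.35 to 0.975 m from the base axis. Payload 7.1 kg.
Tool frame: the origin (TCP) lies midway between the tips of the shut fingers; the grasp point (between the pads) lies 19 mm behind it; z points along the fingers, y is the line along which they close (so a half turn about z gives the same grasp; the last joint's range is limited). The gripper opens to 88 mm and grips with 3 to 60 N. Pads are 20 mm wide; open, the fingers measure 115 mm over their backs; the gripper's body (75 mm by 178 mm) begins 61 mm behind the grasp point.
Start: joints at [-1.149, 0.423, 1.63, -0, 1.089, -0.019], TCP at [0.267, -0.565, 0.223] pointing down, gripper open.
Joint ranges: [-3, 3], [-0.9, 2.11], [0.09, 2.58], [-1.31, 4.45], [0.11, 2.69], [-2.54, 2.54]. Speed limits (rad/s): [2.39, 2.39, 3.01, 3.14, 3.14, 3.14].

## Interface

Orientations are given as a unit quaternion [w, x, y, z].
In Python, from station import move_pose, movel, movej, command_gripper, wait, inverse_kinematics, read_camera, camera_info, MotionError, job_done, get_time, get_joint_pos, get_qvel, get_effort, get_tcp_pos, get_ee_rot, get_ft_force, get_ft_torque, get_grip_width, get_finger_force gives the robot as it stands. Calls block until the motion is done:
- move_pose(position, orientation): joint-space move of the TCP to a pose.
- movel(position, frame=None, v=0.15, until_force=None): straight line of the TCP; frame=None keeps the orientation; v is the mean speed in m/s. With until_force (N) it stops when the force on the tool has changed by that much, and returns True; else False.
- movej(angles): joint-space move.
- command_gripper(opening): opening from 0.0 (shut) to 1.0 (fully open); the grip force is fixed at half the most; returns when the fingers have stopped.
- wait(seconds).
- inverse_kinematics(position, orientation): joint angles nearest the present ones, or None.
- read_camera(name): name is "scene" or "top" or "wrist"; returns the picture (384x512x3 uint8, red, green, blue); there is no depth.
- camera_info(name): a dict with "intrinsics" (3x3 intrinsics, pixels), "T" (4x4, takes a point from camera to world coordinates); the wrist camera has in their place "tool_from_camera" (4x4, takes a point from camera to tool coordinates, whose origin is the TCP and whose axes are the flange's). Camera axes: x right, y up, looking along -z (the intrinsics and any distortion apply to the point x, -y, -z); pixel columns grow to the right and rows downward; lengths in m; the calibration is good to about 2 mm. A picture is of the moment at which its call begins: read the wrist's pose just before it. camera_info takes no time and is no camera call.
A pose or a line that the arm cannot do raises MotionError and nothing moves.
- job_done(): hands the job in; it is judged then, once.
Readings, each from a call of its own:
- get_time(): time.
- get_joint_pos(): joint angles.
- get_qvel(): joint speeds.
- get_effort(): joint torques, N m.
- get_tcp_pos(): TCP position.
- get_ee_rot(): TCP orientation.
- get_ft_force(): force on the tool from outside, world axes, zero at the start.
- get_ft_torque(): the same for the moment, N m.
- get_grip_width(): opening from 0.0 (shut) to 1.0 (fully open).
- get_finger_force(): force on a finger pad.
Only numpy, scipy, OpenCV 4.12 (cv2) and the standard library are available. Lean on these libraries where they do the work, as an engineer would, in place of code of your own. Each camera call takes 0.05 s, during which the arm holds its last target. There are 200 camera calls.

## Working session

There is one attempt and no reset: what is moved stays moved. The work goes in short steps, each a Python script; the robot and the scene stay as the last script left them, time stands still between calls to the robot, and variables do not carry over. Pictures are saved under pics/ and viewed, at most 10 in all, crops included, and the job is handed in when it is done.

```bash
ls; mkdir -p pics; python3 - <<'E'
from station import *
import cv2,numpy as np
for n in("scene","top"):
    im=read_camera(n);cv2.imwrite(f"pics/{n}0.png",cv2.resize(im[:,:,::-1],(800,600),interpolation=cv2.INTER_CUBIC))
    i=camera_info(n);print(n,{k:np.round(v,4).tolist() if not isinstance(v,str) else v for k,v in i.items()})
print(camera_info("wrist"),get_time(),get_ee_rot())
E
```

```text
pics
scene {'intrinsics': [[391.0716, 0.0, 258.7358], [0.0, 391.0716, 196.7871], [0.0, 0.0, 1.0]], 'T': [[-0.7909, -0.5124, 0.3347, 0.8688], [0.612, -0.6672, 0.4246, 0.3642], [0.0058, 0.5406, 0.8413, 0.8281], [0.0, 0.0, 0.0, 1.0]]}
top {'intrinsics': [[490.8278, 0.0, 262.0383], [0.0, 490.8278, 189.6788], [0.0, 0.0, 1.0]], 'T': [[-0.0215, 0.9905, -0.1358, 0.4497], [-0.9997, -0.0233, -0.0112, 0.0008], [-0.0142, 0.1355, 0.9907, 1.1588], [0.0, 0.0, 0.0, 1.0]]}
{'intrinsics': array([[346.14866697,   0.        , 256.71031944],
       [  0.        , 346.14866697, 191.78293129],
       [  0.        ,   0.        ,   1.        ]]), 'tool_from_camera': array([[ 8.33757520e-04,  9.57189739e-01,  2.89460030e-01,
         8.10467771e-02],
       [ 9.99999442e-01, -6.10375383e-04, -8.61991208e-04,
         2.78809946e-05],
       [-6.48409862e-04,  2.89460587e-01, -9.57189714e-01,
        -1.62277099e-01],
       [ 0.00000000e+00,  0.00000000e+00,  0.00000000e+00,
         1.00000000e+00]])} 0.1 [-6.32573360e-04  9.75810502e-01  2.18617131e-01 -1.20465628e-04]
```

View pics/top0.png

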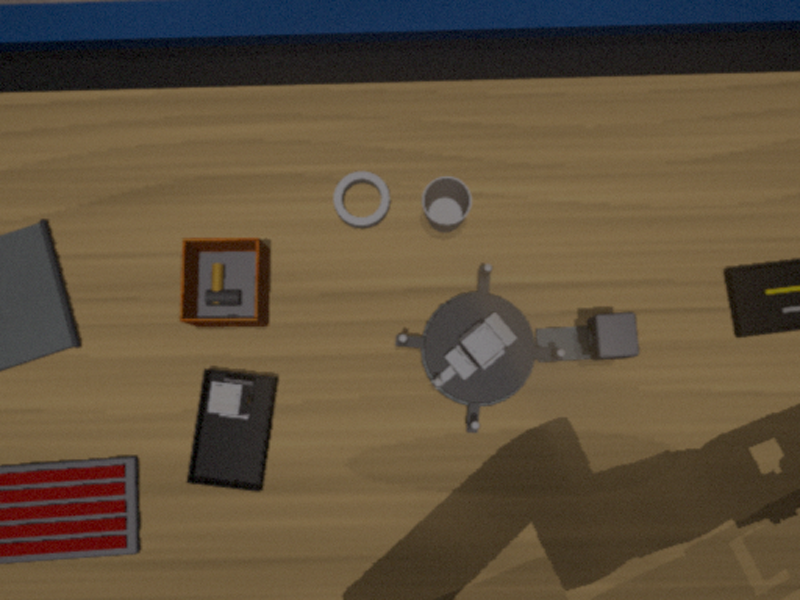

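View pics/scene0.png

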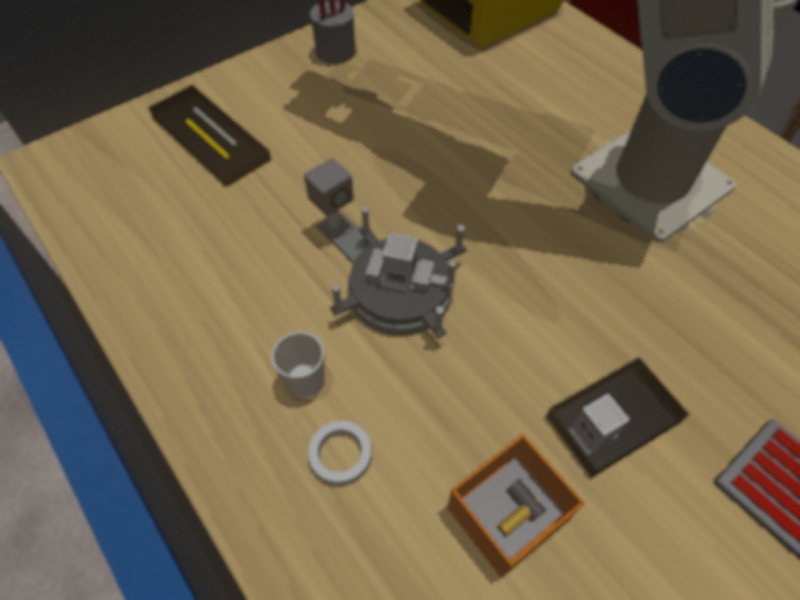

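The top picture shows the turntable centred near (478,348), with pegs at (487,267), (403,338), (474,427) and (561,352). The jaw post is at (437,382), the scanner head at (616,334), and the tray's corners around (190,483)–(276,375) with the finished housing at (228,398). The scene picture agrees with this layout. Next I'll convert these pixels to rough positions and take closer wrist views.

```bash
cat > h.py <<'E'
from station import *
import cv2,numpy as np
from scipy.spatial.transform import Rotation as R
def q(yaw):  # tool down, tool y (closing line) along world yaw
    y=np.array([np.cos(yaw),np.sin(yaw),0]);z=np.array([0,0,-1.]);x=np.cross(y,z)
    return R.from_matrix(np.c_[x,y,z]).as_quat(scalar_first=True)
def best(p,yaw):  # of the two equivalent yaws, the one with the smallest |j6| that is reachable
    c=[]
    for y in(yaw,yaw+np.pi):
        s=inverse_kinematics(list(p),list(q(y)))
        if s is not None:c.append((abs(s[5]),y))
    return min(c)[1]
def wristT(p,r):
    T=np.eye(4);T[:3,:3]=R.from_quat(r,scalar_first=True).as_matrix();T[:3,3]=p
    return T@camera_info("wrist")["tool_from_camera"]
def ray(K,T,uv):
    d=np.linalg.inv(K)@[uv[0],uv[1],1.];d=T[:3,:3]@[d[0],-d[1],-d[2]];return T[:3,3],d/np.linalg.norm(d)
def atz(K,T,uv,z):
    o,d=ray(K,T,uv);return (o+d*(z-o[2])/d[2])
def tri(*rays):
    A=sum(np.eye(3)-np.outer(d,d) for o,d in rays);b=sum((np.eye(3)-np.outer(d,d))@o for o,d in rays)
    p=np.linalg.solve(A,b);return p,max(np.linalg.norm(np.cross(p-o,d)) for o,d in rays)
E
python3 - <<'E'
from h import *
i=camera_info("top");K,T=i["intrinsics"],np.array(i["T"])
for n,u,v,z in[("peg",487,267,.095),("peg",403,338,.095),("peg",474,427,.095),("peg",561,352,.095),("post",437,382,.105),("house",484,342,.12),("scan",616,334,.128),("trayA",190,483,.03),("B",262,489,.03),("C",277,375,.03),("D",207,369,.03),("fin",225,399,.078),("cup",446,203,.085),("bin",222,282,.085)]:
    print(n,np.round(atz(K,T,(u/1.5625,v/1.5625),z),3))
E
```

```text
peg [ 0.635 -0.097  0.095]
peg [0.537 0.023 0.095]
peg [ 0.413 -0.071  0.095]
peg [ 0.513 -0.195  0.095]
post [ 0.475 -0.022  0.105]
house [ 0.527 -0.087  0.12 ]
scan [ 0.534 -0.264  0.128]
trayA [0.34  0.336 0.03 ]
B [0.33  0.232 0.03 ]
C [0.492 0.211 0.03 ]
D [0.504 0.314 0.03 ]
fin [0.459 0.275 0.078]
cup [ 0.731 -0.042  0.085]
bin [0.624 0.279 0.085]
```

```bash
python3 - <<'E'
from h import *
import pickle
y=best((.5,-.15,.27),np.radians(88));print(y)
D={}
for k,p in(("A",(.5,-.15,.27)),("B",(.56,-.05,.27))):
    t=get_time();move_pose(list(p),list(q(y)));wait(.1)
    T=wristT(get_tcp_pos(),get_ee_rot());im=read_camera("wrist");D[k]=T
    cv2.imwrite(f"pics/w{k}.png",cv2.resize(im[:,:,::-1],(800,600),interpolation=cv2.INTER_CUBIC));print(get_time()-t,get_time())
pickle.dump(D,open("T.pkl","wb"))
sc=cv2.imread("pics/scene0.png")[340:500,520:700];tp=cv2.imread("pics/top0.png")[360:500,170:300]
cv2.imwrite("pics/tray.png",np.hstack([cv2.resize(sc,(400,356),interpolation=cv2.INTER_CUBIC),cv2.resize(tp,(331,356),interpolation=cv2.INTER_CUBIC)]))
E
```

```text
4.6774823953448035
1.8917 1.9917
0.6916 2.6833
```

View pics/wA.png

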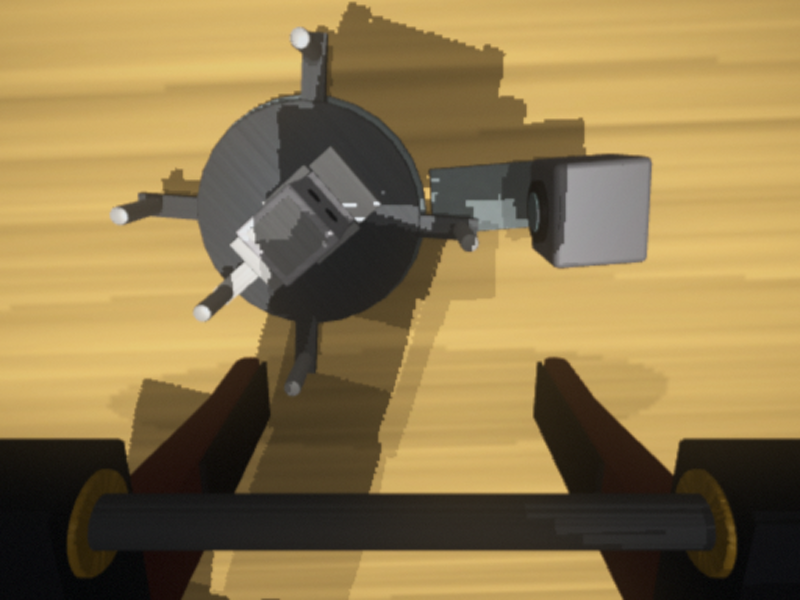

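View pics/wB.png

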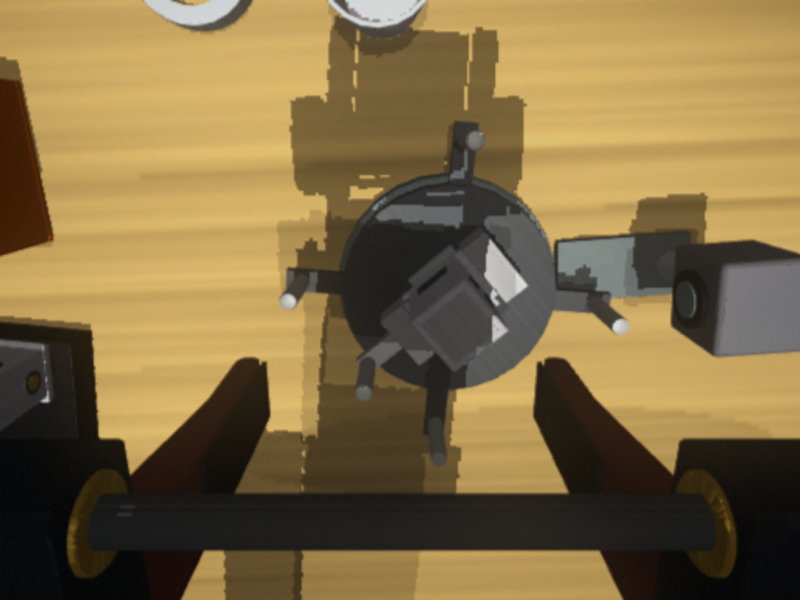

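View pics/tray.png

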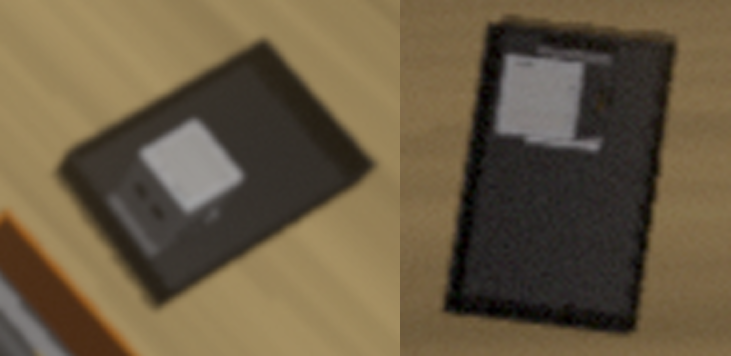

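The wrist pictures show the peg tops at A (300,39), (120,215), (293,388), (467,241) and B (475,140), (289,300), (438,457), (621,327). The post is at A (203,313) and B (364,393), the lens at A (537,212) and B (686,299), and the housing top at A (287,241) and B (457,327). The tray crop shows the four rim corners and the finished housing's top. Next I'll triangulate these.

```bash
python3 - <<'E'
from h import *
import pickle
D=pickle.load(open("T.pkl","rb"));K=camera_info("wrist")["intrinsics"];s=1.5625
P={}
for n,a,b in[("p45",(300,39),(475,140)),("p135",(120,215),(289,300)),("p225",(293,388),(438,457)),("p315",(467,241),(621,327)),("post",(203,313),(364,393)),("lens",(537,212),(686,299)),("sc1",(567,163),(722,262)),("sc2",(556,267),(717,355)),("house",(287,241),(457,327))]:
    p,e=tri(ray(K,D["A"],np.array(a)/s),ray(K,D["B"],np.array(b)/s));P[n]=p;print(n,np.round(p,4),round(e,4))
c=(P["p45"]+P["p135"]+P["p225"]+P["p315"])/4;print("centre",c)
ang=lambda v:np.degrees(np.arctan2(v[1],v[0]))
for n,o in[("p45",45),("p135",135),("p225",225),("p315",315),("post",180)]:
    v=P[n]-c;print(n,np.hypot(*v[:2]).round(4),((ang(v)-o+180)%360-180).round(2))
for n in("lens","sc1","sc2"):v=P[n]-c;print(n,np.hypot(*v[:2]).round(3),ang(v).round(2))
v=P["sc1"]-P["sc2"];print("scan face dir",ang(v)-90)
for n in DD if (DD:=None) else ():pass
iS,iT=camera_info("scene"),camera_info("top")
S=lambda u,v:ray(iS["intrinsics"],np.array(iS["T"]),((u/2.2222+520)/s,(v/2.2222+340)/s))
Tt=lambda u,v:ray(iT["intrinsics"],np.array(iT["T"]),(((u-400)/2.543+170)/s,(v/2.543+360)/s))
Q={}
# top TL(+x,+y) TR(+x,-y) BR(-x,-y) BL(-x,+y); scene (camera far side): left corner=TR, bottom=TL, right=BL, far=BR
for n,a,b in[("TL",(160,303),(488,22)),("TR",(62,165),(675,38)),("BR",(265,42),(633,330)),("BL",(372,163),(445,312)),("fin",(191,166),(540,96))]:
    p,e=tri(S(*a),Tt(*b));Q[n]=p;print(n,p.round(4),round(e,4))
ct=sum(Q[k] for k in("TL","TR","BR","BL"))/4;print("tray",ct, ang(Q["TL"]-Q["BL"]),ang(Q["TR"]-Q["BR"]),ang(Q["TL"]-Q["TR"])-90,ang(Q["BL"]-Q["BR"])-90)
E
```

```text
p45 [ 0.6363 -0.0974  0.0927] 0.0003
p135 [0.54   0.0238 0.0932] 0.0003
p225 [ 0.4156 -0.0721  0.0886] 0.0004
p315 [ 0.5172 -0.1917  0.1017] 0.0002
post [ 0.4769 -0.0228  0.1037] 0.0002
lens [ 0.5322 -0.2362  0.0933] 0.0004
sc1 [ 0.5611 -0.2481  0.1084] 0.0016
sc2 [ 0.5057 -0.2406  0.1269] 0.0006
house [ 0.5243 -0.0837  0.1137] 0.0009
centre [ 0.52729549 -0.08434974  0.09402656]
p45 0.1098 -51.85
p135 0.1089 -51.72
p225 0.1123 -51.24
p315 0.1078 -50.37
post 0.0795 -50.72
lens 0.152 -88.14
sc1 0.167 -78.33
sc2 0.158 -97.87
scan face dir -97.68904395465573
TL [0.5061 0.3222 0.008 ] 0.0016
TR [0.4914 0.2166 0.0048] 0.0037
BR [0.3248 0.2388 0.0163] 0.0041
BL [0.3397 0.342  0.0224] 0.0002
fin [0.4598 0.2776 0.0711] 0.0014
tray [0.41547598 0.27990916 0.01287385] -6.786968131863561 -7.582980370019975 -7.95018229175534 -8.229040468520836
```

```bash
cat >> h.py <<'E'
C=np.array([.5273,-.0843]);SC=-88.1   # axis; scanner direction, deg
A1=SC+90+45                            # peg direction at every square position
def pp(a,z,r=.11):return [C[0]+r*np.cos(np.radians(a)),C[1]+r*np.sin(np.radians(a)),z]
def qa(a):return list(q(np.radians(a+270)))
def stroke(a0,a1=A1,n=3):
    move_pose(pp(a0,.125),qa(a0));movel(pp(a0,.063),v=.15,until_force=8) and print("touch!",get_tcp_pos())
    command_gripper(.19)
    for a in np.linspace(a0,a1,n+1)[1:]:movel(pp(a,.063),qa(a),v=.14)
    command_gripper(0.);w=get_grip_width();wait(.5)
    command_gripper(.38);movel(pp(a1,.125),v=.2);print("stroke",round(w*88,1),"mm",get_ft_force(),get_time())
E
python3 - <<'E'
from h import *
for a in(-43,-6,47):print(inverse_kinematics(pp(a,.063),qa(a)))
command_gripper(.38);print(get_time())
stroke(-6.3,n=2)
T=wristT(get_tcp_pos(),get_ee_rot());np.save("T2.npy",T);im=read_camera("wrist")
cv2.imwrite("pics/s1.png",cv2.resize(im[:,:,::-1],(800,600),interpolation=cv2.INTER_CUBIC))
E
```

```text
[-2.75320062e-01  6.34836252e-01  1.70579864e+00 -4.44089210e-16
  8.00957760e-01  2.04596784e+00]
[-1.67823992e-01  6.52290463e-01  1.66856065e+00 -4.44089210e-16
  8.20741536e-01  1.50769209e+00]
[-2.61515077e-02  6.06334460e-01  1.76672742e+00 -4.44089210e-16
  7.68530775e-01  7.24340071e-01]
3.6417
stroke 11.1 mm [ 0.50114087 -0.61145542 -0.59936438] 8.4333
```

View pics/s1.png

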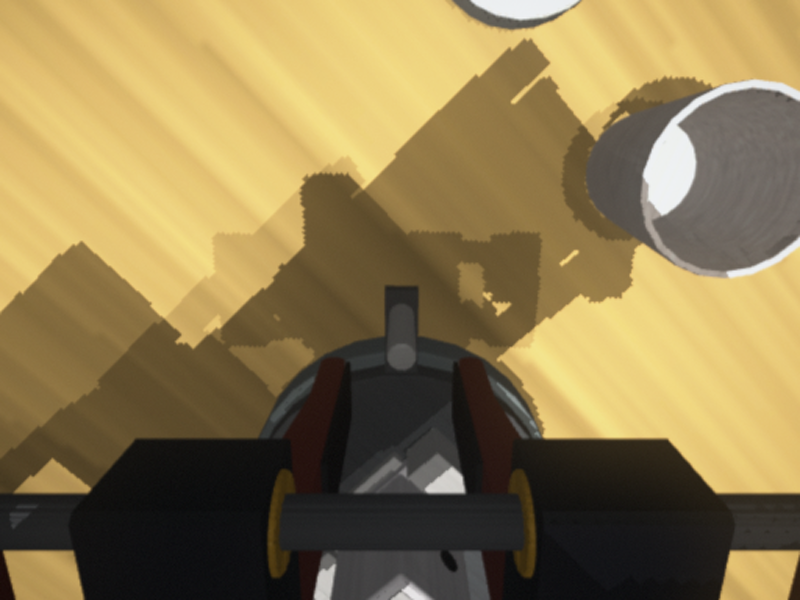

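The wrist picture shows the peg at (401,358), centred between the fingers. The pinch width of 11 mm fits the 12 mm peg, so the first side is shown. Next come the other three strokes.

```bash
python3 - <<'E'
from h import *
for k in range(3):stroke(A1-90)
y=best((.5,-.08,.25),np.radians(SC));move_pose([.48,-.06,.25],list(q(y)));wait(.1)
T=wristT(get_tcp_pos(),get_ee_rot());np.save("T2.npy",T);im=read_camera("wrist")
cv2.imwrite("pics/s4.png",cv2.resize(im[:,:,::-1],(800,600),interpolation=cv2.INTER_CUBIC));print(y,get_time(),get_joint_pos())
E
```

```text
stroke 11.2 mm [-0.38684062 -0.04751936 -0.54444957] 14.55
stroke 11.1 mm [-0.28826571 -0.11164684  0.56047123] 20.6167
stroke 11.3 mm [ 0.2692795  -0.02517927  0.73458563] 26.6833
-1.5376350710070041 27.5917 [-1.48119967e-01  1.82191305e-01  1.90805377e+00  5.64997235e-05
  1.05365238e+00  1.38762044e+00]
```

View pics/s4.png

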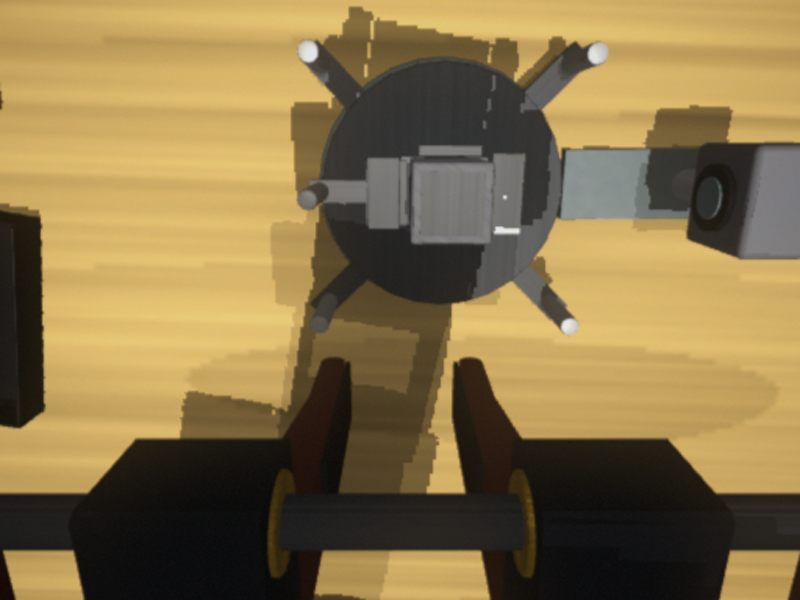

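The wrist picture shows the post at (308,198), the housing top centred at (453,200), and the vise axis lined up with the scanner lens at (710,197). The fourth side is square. Next I'll open the jaw.

```bash
python3 - <<'E'
from h import *
T=np.load("T2.npy");K=camera_info("wrist")["intrinsics"]
m=atz(K,T,(308/1.5625,198/1.5625),.105);hc=atz(K,T,(453/1.5625,200/1.5625),.12)
a=SC+180;n=pp(a,.105,.08);print("post",m,"nominal",n,"housing",hc,"axis",C)
if np.hypot(*(m-n)[:2])<.006:
    u=np.array([np.cos(np.radians(a)),np.sin(np.radians(a)),0]);p=(m+n)/2
    Q=list(q(np.radians(SC)))
    command_gripper(.27);move_pose([p[0],p[1],.125],Q)
    print("touch",movel([p[0],p[1],.066],v=.12,until_force=8))
    command_gripper(0.);print(get_grip_width()*88);s=np.array(get_tcp_pos())
    print(movel(list(s+u*.03),v=.05,until_force=18),(np.array(get_tcp_pos())-s)@u,get_ft_force())
    command_gripper(.27);print(get_tcp_pos());e=get_tcp_pos();movel([e[0],e[1],.2],v=.25)
    move_pose([.48,-.06,.25],Q);wait(.1);T=wristT(get_tcp_pos(),get_ee_rot());np.save("T2.npy",T);im=read_camera("wrist")
    cv2.imwrite("pics/j.png",cv2.resize(im[:,:,::-1],(800,600),interpolation=cv2.INTER_CUBIC))
print(get_time())
E
```

```text
post [ 0.52595692 -0.00560987  0.105     ] nominal [np.float64(0.5246475857289179), np.float64(-0.004343982724659426), 0.105] housing [ 0.52942085 -0.08516474  0.12      ] axis [ 0.5273 -0.0843]
touch False
11.600573329550375
True 0.022040513805594665 [-0.12757977 -5.27814731  4.30339845]
[0.52493921 0.0169016  0.0665023 ]
31.875
```

View pics/j.png

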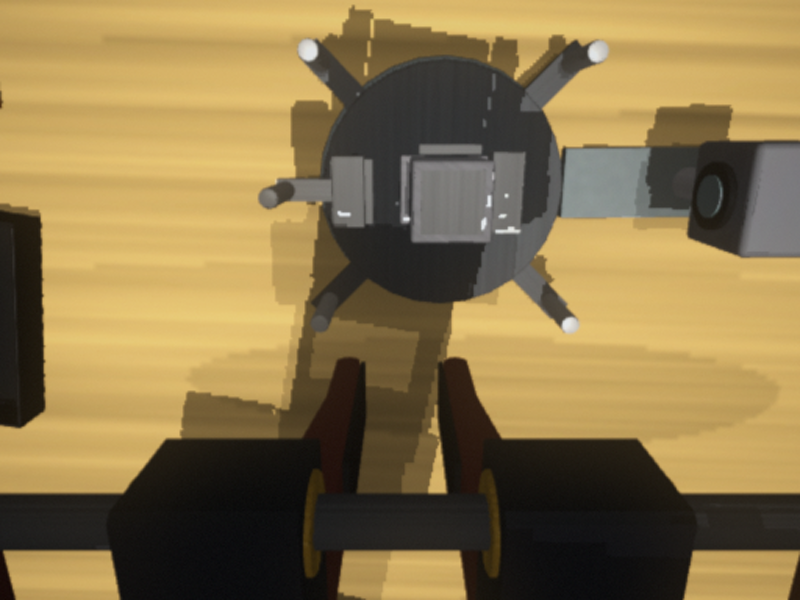

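The picture shows the jaw clear of the foot, with the post now at (268,197), and the measured travel was 22.0 mm. The housing is still standing at (453,200). Next I'll grip it, lift it and carry it over the tray.

```bash
python3 - <<'E'
from h import *
h=[.5283,-.0847];y=best((*h,.1),np.radians(SC+90));Q=list(q(y))
command_gripper(.8);move_pose([*h,.15],Q);print("touch",movel([*h,.082],v=.12,until_force=8))
command_gripper(0.);print(get_grip_width()*88,get_finger_force(),get_tcp_pos())
print("lift",movel([*h,.100],v=.06,until_force=15),get_ft_force())
movel([*h,.195],v=.2);print(get_grip_width()*88,get_ft_force())
t=np.array([.416,.275])-.041*np.array([np.cos(np.radians(-7.6)),np.sin(np.radians(-7.6))])
yt=best((*t,.195),np.radians(82.4));move_pose([*t,.195],list(q(yt)));wait(.1)
T=wristT(get_tcp_pos(),get_ee_rot());np.save("T2.npy",T);im=read_camera("wrist");tp=read_camera("top")
cv2.imwrite("pics/t.png",np.hstack([cv2.resize(im[:,:,::-1],None,fx=.95,fy=.95),cv2.resize(tp[200:340,90:206,::-1],(302,365))]));print(t,yt,get_tcp_pos(),get_grip_width()*88,get_time())
E
```

```text
touch False
43.93389750725169 29.981943368911743 [ 0.52711484 -0.0847018   0.0823072 ]
lift False [ 0.164669   -0.07168329 -2.32669081]
44.0414528398216 [-0.28723685 -0.34842202 -2.97430965]
[0.37536016 0.28042251] 1.4381513036433275 [0.37593896 0.27983085 0.19496505] 44.01398265672664 38.1417
```

View pics/t.png

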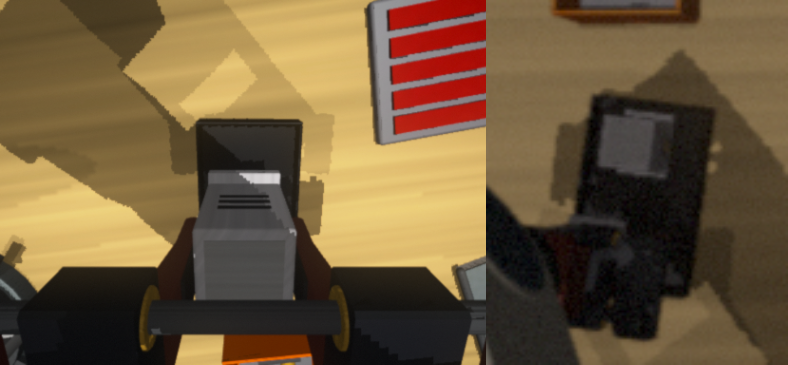

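The wrist half shows the housing held upright, with the slot side towards the camera. The tray's -x rim corners are at (197,121) and (301,121). I'll use them to check the tray position and then lower.

```bash
python3 - <<'E'
from h import *
T=np.load("T2.npy");K=camera_info("wrist")["intrinsics"]
a=atz(K,T,(197/.95,121/.95),.03);b=atz(K,T,(301/.95,121/.95),.03)
d=a-b if a[1]>b[1] else b-a
an=np.arctan2(d[1],d[0])-np.pi/2;xd=np.array([np.cos(an),np.sin(an)])
t2=((a+b)/2)[:2]+xd*.042;t1=np.array([.37536,.28042])
print(a,b,np.linalg.norm(d),np.degrees(an),t2)
if abs(np.linalg.norm(d)-.106)<.006 and np.linalg.norm(t2-t1)<.012:
    t=(t1+2*t2)/3
    movel([*t,.06],v=.15)
    print("contact",movel([*t,.036],v=.03,until_force=5),get_tcp_pos(),get_ft_force())
    command_gripper(.75);movel([*t,.2],v=.2);move_pose([.45,0.02,.25],list(q(np.radians(82.4))));wait(.1)
    iS=read_camera("scene");tp=read_camera("top")
    cv2.imwrite("pics/end.png",np.hstack([cv2.resize(iS[150:350,170:470,::-1],(540,360)),cv2.resize(tp[150:340,90:214,::-1],(235,360))]))
print(get_time())
E
```

```text
[0.32807169 0.24029843 0.03      ] [0.34172508 0.34173858 0.03      ] 0.10235485999356389 -7.665685472348596 [0.37652304 0.28541601]
contact True [0.37598593 0.28351081 0.03989988] [0.07656845 0.22789512 0.58970423]
42.6167
```

View pics/end.png

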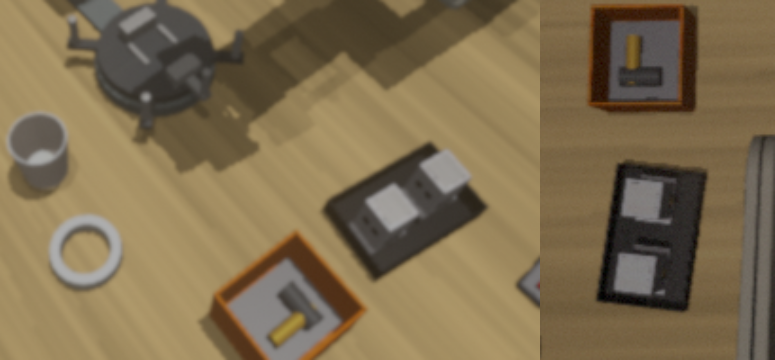

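The final picture shows the housing upright in the free half of the tray (scene (445,172), top (635,272)), beside the finished one. The jaw is open, and the cup, tape and bin haven't moved.

```bash
python3 -c "
from station import *
print(job_done())"
```

```text
the job is handed in; nothing more can be done
None
```

The job is handed in after about 43 s on the robot's clock: all four sides were shown to the scanner in order, socket first, resting at least half a second each (several seconds between turns while I regrasped a peg), the jaw is fully open, the housing stands upright in the tray's free half, and nothing else was moved.

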